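Shut the steam-guard flap with the hook pole

TASK

Take the hook pole from its cradle, hook its prong down into the red ring eye and, touching the flap with the pole only, swing the white steam-guard flap fully shut and keep a firm steady pull of about 12 N on the ring for about a second to seat it, never yanking (25 N is too much). Then unhook, leaving it shut, and lay the pole back in both saddles of its cradle, prong hanging down at the same end as before. Leave the bowl, jar and cup in front of the guard where they stand.

Things in the scene. Friction and masses are not known exactly. Their poses are not given: they have to be found in the camera images.
- guard: Fixed stainless screen standing on the counter, 360 mm wide along its x, 24 mm thick (y from -12 to +12 mm), 96 mm tall with two end posts 22 mm wide and 270 mm tall centred at x = +-169 mm; no bar across the top. Origin: centre of its underside. Its -y side is the front, where the bowl, jar and cup stand; on its +y side stands a fixed hot well reaching to y = 125 mm, 76 mm high. z up.
- hinge (a point): Middle of the flap's hinge line, fixed in the guard at x = 0, y = 0, z = 110 mm; the hinge line runs along the guard's x.
- flap (a joint): Opening angle of the white flap in rad: 0 = shut (upright between the posts, against its stop), growing as its top leans away to the guard's +y, at most 1.0. The flap is a sheet 300 mm wide, 6 mm thick, from 5 to 145 mm above the hinge line. A stiff friction hinge holds it wherever it is left; about 2 to 5 N at the ring moves it, anything above is taken by the stop.
- eye (a point): Red ring eye carried by the flap: round bar 8 mm thick bent to a ring of 34 mm inside and 50 mm outside diameter, on a stem from the flap's top edge. Origin: centre of the hole; its z is the axis of the hole. With the flap shut the centre lies 40 mm in front (-y of the guard) of and 150 mm above the hinge line, and it swings with the flap at 155 mm radius. The hole's axis is upright when the flap is 0.45 rad open; at other angles it is tilted by the difference.
- cradle: Fixed black cradle, base 90 x 270 mm, 8 mm high; origin: centre of its underside. Two saddles at y = +-115 mm (18 mm long in y), each a slot 30 mm wide (in x) with its floor at z = 68 mm and cheeks 7 mm thick up to z = 92 mm. The pole lies along its y, centred, with its axis 75 mm above the counter.
- pole: Loose hook pole, 0.2 to 0.34 kg: straight 14 mm square aluminium tube from y = -180 to +220 mm, with a blue grip 20 mm square and 100 mm long centred on the origin (the centre of mass lies within 25 mm of it). Origin on the tube's axis; y points to the hook end; z is up as it lies in the cradle. At y = 220 mm an orange round prong 8 mm thick hangs straight down (-z), its rounded tip 50 mm below the axis.
- prong_tip (a point): Lowest point of the pole's orange prong, at (0, 220, -50) mm in the pole's frame.
- bowl: White bowl, 100 mm across, 55 mm high, loose in front of the guard; origin: centre of its underside.
- sauce_jar: Amber jar with blue cap, 60 mm across, 105 mm high, loose in front of the guard; origin: centre of its underside.
- steel_cup: Steel cup, 72 mm across, 75 mm high, loose in front of the guard; origin: centre of its underside.

How it is judged:
By the outcome, as a careful person would: the job done as asked, in the order asked, and still so for the second after the job is handed in, with the robot touching nothing.
It also fails if it takes over 72 s, if anything falls off the work surface, if the arm or the gripper's body presses on something with over 40 N, if the wrist force passes 120 N, or if a joint passes its speed limit or range.

ROBOT

A 6-joint arm with a two-finger parallel gripper is mounted at the origin on the work surface. World frame = base frame: x ahead of the robot, y to its left, z up, the work surface at z = 0. Lengths are in mm, angles in rad, forces in N, time in s.
With the tool pointing down it reaches from about 350 to 725 mm from the base axis. Payload 6 kg.
Tool frame: the origin (TCP) lies on the centre line of the jaws, within the pads' length; the fingertips stand 19 mm ahead of it and the grasp point (between the pads) is the TCP; z points along the fingers, y is the line along which they close (so a half turn about z gives the same grasp; the last joint's range is limited). The gripper opens to 85 mm and grips with 20 to 120 N. Pads are 22 mm wide; open, the fingers measure 114 mm over their backs; the gripper's body (76 mm by 85 mm) begins 54 mm behind the grasp point. The pads swing forward as they close: fully open they stand 13 mm farther back than shut.
Start: joints at [1.48, 0.04, 0.085, 0, -1.615, -0.334], TCP at [247.255, 546.663, 250.261] pointing down, gripper open.
Joint ranges: [-2.56, 2.56], [-1.29, 2.01], [-1.08, 1.49], [-3.29, 1.98], [-2.81, -0.18], [-2.99, 2.99]. Speed limits (rad/s): [2.57, 2.57, 3.01, 3.14, 3.14, 3.14].

INTERFACE

Orientations are given as [roll, pitch, yaw] about the fixed x, y, z axes, in that order (R = Rz(yaw) Ry(pitch) Rx(roll)).
In Python, from station import env, cams, nets gives the robot as it stands.
- The arm moves only by the tool arm_command, never from a script. Its argument "steps" is a list of rows, each a list of 2 entries, a list of its own where there are three numbers: the shift along the tool's x, y, z in units of 30 mm (1.0 is 30 mm), then the turn about the tool's z in units of 5 degrees (1.0 is 5 degrees). In form: [[[x, y, z], turn], ...]. A call has 1 to 8 rows; each row shifts and turns the commanded pose from where the row before left it, along the tool's axes as they then stand; what a row does not reach is not made up. A row lasts 1/10 s, in which the tool goes at most 50 mm and 8.59 degrees, less where a joint would pass 70% of its speed; a pose out of reach is approached as far as the arm can. A call is refused whole if a number of a shift passes 1 or a number of a turn 1, either way. A call with a gripper value outside its range is refused whole. "gripper" is the closure, from 0 (fully open) to 1 (shut), set as the call begins (left out, the last holds). The fingers move at their own pace and stop on an object; the grip force is fixed at half the most. Time passes only in rows, so rows that do not move let the fingers close. It gives the time, the measured TCP pose, the force, the opening and the grip force at its end, in the units of the state.
- env.get_state(): the state, without advancing time (a new reading comes with each control period).
- cams.read_camera(name): name is "side" or "top" or "wrist"; returns the picture (480x640x3 uint8, blue, green, red); there is no depth.
- cams.camera_info(name): a dict with "mtx" (3x3 intrinsics, pixels), "k1" (the pictures are not rectified: a ray, as slopes to the right and down, at radius r is drawn at 1 + k1 r^2 times it, then the intrinsics apply), "R" (3x3) and "t" (3): a world point X has camera coordinates R X + t. Camera axes: x right, y down, z forward; pixel columns grow to the right and rows downward; lengths in mm; the calibration is good to about 2 mm. A picture is of the moment at which its call begins: read the wrist's pose just before it. camera_info takes no time and is no camera call; for the wrist camera it gives the pose at the moment of the call.
- env.sign_off(): hands the job in; it is judged then, once.
Trained networks look in the newest picture that a camera, given by its name, has taken for a name from the list of things; names that differ only in an ending like _2 or _b are one class to them, and where a whole thing is asked for, a point or a joint stands for the part that bears it (a point fixed in the world has none). Each returns a list of dicts, best first, with "conf" (0 to 1); they miss things now and then, are a little off and sometimes report something else, mostly with a low value. They report only what shows in the picture. A call takes as long as a camera call.
- nets.trace(camera, name): "mask" (480x640 bool, what is visible of it) and "bbox" ([left, top, width, height] in pixels, round what is visible of it).
The state is a dict: "time_s": time; "joint_positions": joint angles; "joint_vel": joint speeds; "effort": joint torques, N m; "tool_pos": TCP position; "orientation": TCP orientation; "ft_force": force on the tool from outside, world axes, zero at the start; "ft_torque": the same for the moment, N m; "finger_gap": finger opening in mm; "grip_force": force on a finger pad.
Only numpy, scipy, OpenCV 4.12 (cv2) and the standard library are available. Lean on these libraries where they do the work, as an engineer would, in place of code of your own. Each camera call takes 0.05 s, during which the arm holds its last target. There are 200 camera calls.

## Working session

There is one attempt and no reset: what is moved stays moved. The work goes in short steps, Python scripts to look and compute and a tool call to move; the robot and the scene stay as the last step left them, time stands still between calls to the robot, and variables do not carry over. Pictures are saved under pics/ and viewed, at most 10 in all, crops included, and the job is handed in when it is done.

Besides the shell and the picture viewer there is one more tool, called as a command line: name --argument value ..., lists and objects as JSON in quotes. arm_command: Moves the arm, as the interface text tells. Its arguments: {"type":"object","properties":{"steps":{"type":"array","items":{"type":"array"}},"gripper":{"type":"number"}},"required":["steps"]}

```bash
ls; mkdir -p pics; cat > h.py <<'E'
import numpy as np,cv2
from station import env,cams,nets
E
python3 - <<'E'
from h import *
s=env.get_state();print(s)
ims=[cams.read_camera(n) for n in("side","top")]
cv2.imwrite("pics/a.png",cv2.resize(ims[0],None,fx=1,fy=1));cv2.imwrite("pics/b.png",ims[1])
for n in("side","top"):
    i=cams.camera_info(n);print(n,i)
    for k in("guard","flap","eye","cradle","pole","prong_tip","bowl","sauce_jar","steel_cup"):
        for d in nets.trace(n,k)[:2]: 
            ys,xs=np.nonzero(d["mask"]);print(k,round(d["conf"],2),d["bbox"],xs.mean().round(1),ys.mean().round(1))
print(env.get_state()["time_s"])
E
```

```text
pics
{'time_s': 0.0, 'joint_positions': array([ 1.47971489e+00,  4.08231544e-02,  8.38542616e-02, -4.54933257e-04,
       -1.61549112e+00, -3.33658897e-01]), 'joint_vel': array([ 7.72177374e-04,  3.70033520e-04,  9.51015381e-04,  8.47312900e-04,
       -1.16576410e-03,  5.40423976e-05]), 'effort': array([-3.81175423e-04, -3.68175101e+01,  3.47392237e+01,  6.93188801e+00,
       -5.54280545e-03, -6.70110111e-06]), 'tool_pos': array([247.07878555, 546.4606223 , 249.29803014]), 'orientation': array([ 3.13987187e+00, -1.15412588e-04, -4.24720288e-01]), 'ft_force': array([-0.72339848,  0.58792086,  0.08677683]), 'ft_torque': array([-0.03311786, -0.00698853,  0.06160561]), 'grip_force': 0.0, 'finger_gap': 85.43039397826465}
side {'mtx': array([[513.87298102,   0.        , 319.78103802],
       [  0.        , 513.87298102, 250.56468901],
       [  0.        ,   0.        ,   1.        ]]), 'k1': -0.009234217373485284, 'R': array([[ 0.80115984, -0.59844887,  0.00136689],
       [-0.4490424 , -0.60265205, -0.65967525],
       [ 0.39560566,  0.52789152, -0.75154953]]), 't': array([-393.8749281
[... 879 characters left out ...]
.99997155, -0.00417303],
       [-0.98781691, -0.00555754, -0.15552128],
       [ 0.15549366,  0.00509931, -0.98782373]]), 't': array([  57.40852674,  545.27623411, 1086.29615131])}
guard 0.87 [92.3, 124.0, 138.4, 227.1] 159.5 240.0
guard 0.52 [410.2, 205.3, 146.1, 50.3] 479.6 229.9
flap 0.83 [92.3, 141.4, 107.2, 184.2] 147.1 237.3
eye 0.61 [89.2, 140.0, 113.0, 185.4] 147.1 237.4
cradle 0.83 [408.4, 203.8, 146.4, 50.4] 479.0 230.0
pole 0.62 [366.3, 212.9, 216.4, 16.3] 475.1 222.1
prong_tip 0.58 [367.0, 212.4, 215.3, 17.9] 476.0 222.1
bowl 0.76 [213.5, 230.3, 52.5, 53.8] 240.8 258.3
sauce_jar 0.66 [233.6, 176.3, 36.3, 37.8] 251.7 194.0
steel_cup 0.68 [213.0, 297.4, 38.7, 38.1] 231.1 315.2
1.0
```

View pics/a.png

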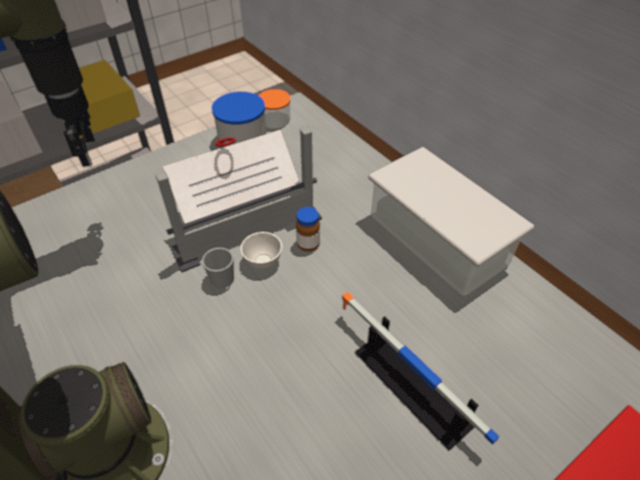

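View pics/b.png

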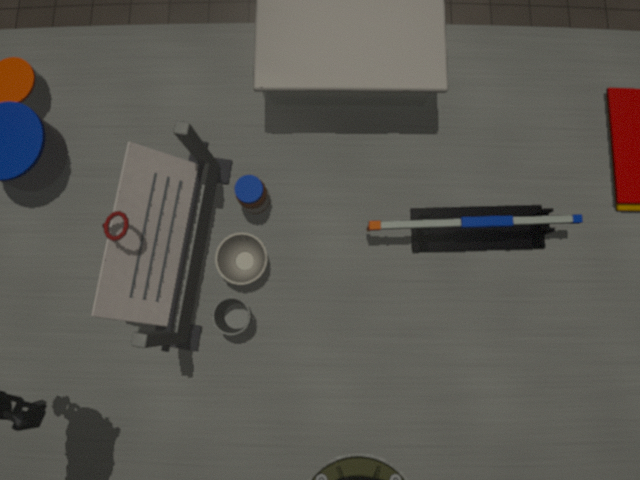

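The side view shows the flap open, with the ring near (224,142). The pole runs from (347,297) to (492,436). In the top view the ring is at (116,225), the pole runs from (374,226) to (578,219), and the prong end faces +y.

```bash
cat >> h.py <<'E'
from scipy.optimize import least_squares
def proj(i,X):
    X=np.atleast_2d(X)@i["R"].T+i["t"]; a=X[:,:2]/X[:,2:]; a=a*(1+i["k1"]*(a**2).sum(1,keepdims=True))
    return a@i["mtx"][:2,:2].T+i["mtx"][:2,2]
def tri(infos,px):
    r=least_squares(lambda X:np.concatenate([proj(i,X)[0]-p for i,p in zip(infos,px)]),[400,100,100]); return r.x,np.abs(r.fun).max()
def blob(im,lo,hi,roi):
    x,y,w,h=roi; m=cv2.inRange(cv2.cvtColor(im,cv2.COLOR_BGR2HSV),lo,hi); k=np.zeros_like(m);k[y:y+h,x:x+w]=m[y:y+h,x:x+w]
    ys,xs=np.nonzero(k); return k,(len(xs),xs.min(),xs.max(),ys.min(),ys.max(),xs.mean().round(1),ys.mean().round(1)) if len(xs) else None
E
python3 - <<'E'
from h import *
s=cv2.imread("pics/a.png");t=cv2.imread("pics/b.png")
for n,im,roi in(("side red",s,(190,120,70,40)),("top red",t,(90,195,50,55))):
    for lo,hi in(((0,120,60),(6,255,255)),((172,120,60),(180,255,255))): print(n,blob(im,lo,hi,roi)[1])
print("side orange",blob(s,(4,150,120),(20,255,255),(330,280,40,40))[1])
print("top orange",blob(t,(4,150,100),(20,255,255),(355,210,40,30))[1])
print("side blue",blob(s,(100,120,60),(130,255,255),(340,290,170,160))[1],blob(s,(100,120,60),(130,255,255),(470,410,40,40))[1])
print("top blue grip",blob(t,(100,120,60),(130,255,255),(440,205,90,35))[1],blob(t,(100,120,60),(130,255,255),(560,205,40,30))[1])
a=cv2.resize(t[110:360,75:255],None,fx=2.35,fy=2.35,interpolation=3)
b=cv2.resize(s[115:275,145:325],None,fx=2.1,fy=2.1,interpolation=3)
o=np.zeros((600,800,3),np.uint8);o[:a.shape[0],:a.shape[1]]=a;o[:b.shape[0],a.shape[1]:a.shape[1]+b.shape[1]]=b[:,:800-a.shape[1]]
w=cams.read_camera("wrist");w=cv2.resize(w,(320,240));o[345:585,430:750]=w
cv2.imwrite("pics/c.png",o);print(a.shape,b.shape)
E
```

```text
side red (135, np.int64(215), np.int64(235), np.int64(137), np.int64(146), np.float64(224.7), np.float64(141.3))
side red None
top red (245, np.int64(103), np.int64(127), np.int64(212), np.int64(239), np.float64(115.5), np.float64(225.9))
top red (5, np.int64(113), np.int64(125), np.int64(214), np.int64(238), np.float64(117.8), np.float64(221.4))
side orange (67, np.int64(343), np.int64(352), np.int64(293), np.int64(308), np.float64(346.5), np.float64(297.8))
top orange (94, np.int64(369), np.int64(379), np.int64(221), np.int64(229), np.float64(374.0), np.float64(224.9))
side blue (721, np.int64(398), np.int64(497), np.int64(346), np.int64(442), np.float64(429.6), np.float64(377.2)) (105, np.int64(485), np.int64(497), np.int64(430), np.int64(442), np.float64(491.4), np.float64(435.8))
top blue grip (577, np.int64(461), np.int64(512), np.int64(215), np.int64(227), np.float64(486.8), np.float64(220.7)) (69, np.int64(573), np.int64(581), np.int64(215), np.int64(222), np.float64(577.0), np.float64(218.4))
(588, 423, 3) (336, 378, 3)
```

View pics/c.png

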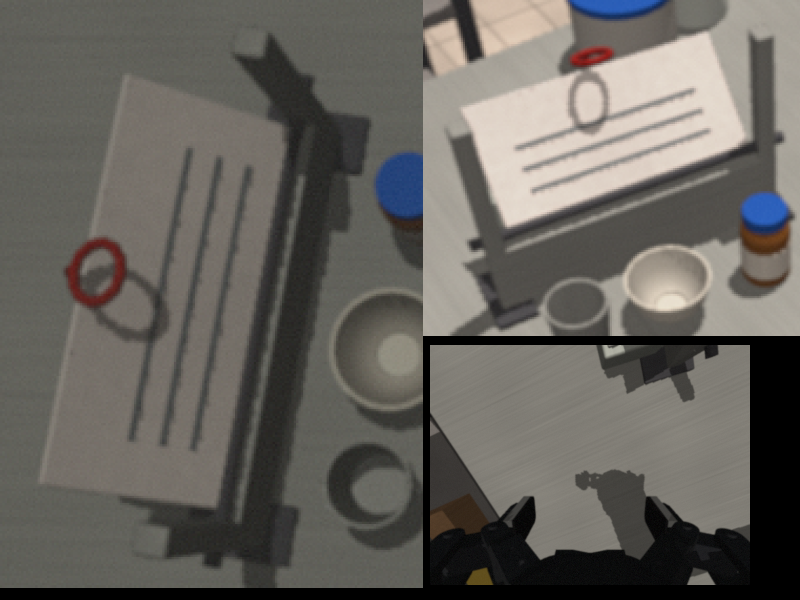

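```bash
python3 - <<'E'
from h import *
S=cams.camera_info("side");T=cams.camera_info("top")
def G(p,L):
    x,y,a=p[:3];c,s=np.cos(a),np.sin(a);L=np.array(L,float).reshape(-1,3);return L@np.array([[c,s,0],[-s,c,0],[0,0,1]])+[x,y,0]
def fl(th,x,r,d=-3): return [x,r*np.sin(th)+d*np.cos(th),110+r*np.cos(th)-d*np.sin(th)]
def pts(p):
    t=p[3]; return G(p,[[169,0,270],[-169,0,270],fl(t,150,145),fl(t,-150,145),fl(t,150,5),fl(t,-150,5),[p[4],155*np.sin(t-.2606),110+155*np.cos(t-.2606)]])
mt=np.array([[181.8,128.3],[140.1,339.8],[128.6,141.9],[92,315.5],[197.6,163.6],[167.3,325.7],[116,225.8]])
ms=np.array([[306,130.7],[162.1,176.9],[281.7,131.7],[163.1,166],[299.3,184],[184,223.6],[224.8,141.7]])
w=np.array([1,1,1,1,.5,.5,2])[:,None]
f=lambda p:np.concatenate([((proj(T,pts(p))-mt)*w).ravel(),((proj(S,pts(p))-ms)*w).ravel()])
r=least_squares(f,[450,350,0.2,.9,0],loss="soft_l1")
print("guard",r.x.round(3));print((proj(T,pts(r.x))-mt).round(1).tolist(),(proj(S,pts(r.x))-ms).round(1).tolist())
print("eye model",pts(r.x)[-1].round(1),"tri",tri([T,S],[mt[-1],ms[-1]]))
e0=G(r.x,[r.x[4],-40,260])[0];e45=G(r.x,[r.x[4],155*np.sin(.1894),110+155*np.cos(.1894)])[0];print("eye shut",e0,"at .45",e45,"back dir",G([0,0,r.x[2]],[0,1,0]))
# pole: fit x,y,z,yaw with ends
def P(p,L):return G([p[0],p[1],p[3]],L)+[0,0,p[2]]
def g(p):
    a=P(p,[[0,0,10],[0,220,3],[0,-180,0]])
    u=proj(T,a)-[[486.8,220.7],[374,225.2],[577,218.4]]
    b=P(p,[[0,220,-3],[0,-180,0]]);v=proj(S,b)-[[346.5,297.5],[491.4,436]]
    return np.concatenate([u.ravel(),v.ravel()])
q=least_squares(g,[450,-280,75,0]);print("pole",q.x.round(3),q.fun.round(1))
for n,px,z in(("bowl",(240.8,258.3),30),("jar",(250,190),105),("cup",(231,315),75)):
    print(n,least_squares(lambda X:proj(T,[X[0],X[1],z])[0]-px,[450,200]).x.round())
print(env.get_state()["time_s"])
E
```

```text
guard [ 5.03651e+02  3.17891e+02 -1.50000e-01  8.34000e-01 -2.33000e-01]
[[0.3, -1.0], [-0.5, 0.2], [0.4, -1.0], [-0.1, 0.8], [2.2, 0.4], [1.1, 0.8], [-0.2, 0.1]] [[0.1, -0.6], [-0.3, -1.2], [-1.3, -1.5], [-0.6, 0.8], [0.9, -0.7], [0.8, 0.2], [0.3, 0.5]]
eye model [516.  401.1 240.2] tri (array([515.47661744, 400.00158939, 242.57662598]), np.float64(0.1841838530576183))
eye shut [497.45850877 278.37207505 260.        ] at .45 [507.76937356 346.78119076 262.22819292] back dir [[0.14904014 0.98883115 0.        ]]
pole [ 5.55657e+02 -2.38328e+02  7.07370e+01  4.00000e-02] [ 0.4 -0.3 -3.9 -0.3  0.7 -0.2 -1.1 -0.5  2.1  2.5]
bowl [487. 229.]
jar [606. 204.]
cup [378. 237.]
1.05
```

The crop shows the ring centre at about (116,226) in the top view and (225,142) in the side view. The flap is about 0.83 rad open, and the fit gives the poses. Next I go above the pole.

```bash
cat >> h.py <<'E'
def plan(wps,start=None,step=40,ts=5.0):
    "wps: (x,y,z,yaw) world; prints rows in tool units"
    s=env.get_state(); p=np.array([*s["tool_pos"],s["orientation"][2]]) if start is None else np.array(start,float)
    rows=[]
    for w in wps:
        w=np.array(w,float)
        while True:
            d=w-p; d[3]=(d[3]+np.pi)%(2*np.pi)-np.pi
            if np.linalg.norm(d[:3])<.3 and abs(d[3])<.004: break
            c,q=np.cos(p[3]),np.sin(p[3]); Rt=np.array([[c,q,0],[q,-c,0],[0,0,-1]]) # world->tool
            t=Rt@d[:3]; n=max(np.abs(t).max()/30,np.linalg.norm(t)/step,np.degrees(abs(d[3]))/ts,1)
            u=np.round(t/30/n,2); k=np.round(-np.degrees(d[3])/5/n,2)
            rows.append([u.tolist(),float(k)]); p[:3]+=Rt.T@(u*30); p[3]-=np.radians(5*k)
            if n==1: break
    for i in range(0,len(rows),8): print(str(rows[i:i+8]).replace(" ",""))
    print("end",p.round(3))
E
python3 - <<'E'
from h import *
plan([(247,500,335,-.425),(545,-225,250,-1.53)])
E
```

```text
[[[0.22,0.5,-1.0],0.0],[[0.23,0.5,-1.0],0.0],[[0.18,0.42,-0.82],0.0],[[0.96,0.91,0.14],0.64],[[1.0,0.84,0.14],0.63],[[1.0,0.75,0.14],0.61],[[1.0,0.67,0.13],0.58],[[1.0,0.6,0.13],0.57]]
[[[1.0,0.54,0.12],0.55],[[1.0,0.48,0.12],0.54],[[1.0,0.42,0.12],0.53],[[1.0,0.36,0.12],0.52],[[1.0,0.31,0.11],0.51],[[1.0,0.27,0.11],0.5],[[1.0,0.22,0.11],0.5],[[1.0,0.17,0.11],0.49]]
[[[1.0,0.13,0.11],0.49],[[1.0,0.09,0.11],0.48],[[1.0,0.05,0.11],0.48],[[1.0,0.0,0.11],0.48],[[1.0,-0.04,0.11],0.49],[[1.0,-0.08,0.11],0.49],[[1.0,-0.12,0.11],0.49],[[1.0,-0.17,0.11],0.49]]
[[[1.0,-0.21,0.11],0.49],[[1.0,-0.26,0.11],0.5],[[1.0,-0.3,0.11],0.5],[[0.22,-0.08,0.02],0.11]]
end [ 545.004 -225.112  249.954   -1.53 ]
```

arm_command --steps '[[[0.22, 0.5, -1.0], 0], [[0.23, 0.5, -1.0], 0], [[0.18, 0.42, -0.82], 0], [[0.96, 0.91, 0], 0.64], [[1.0, 0.84, 0], 0.63], [[1.0, 0.75, 0], 0.61], [[1.0, 0.67, 0.1], 0.58], [[1.0, 0.6, 0.1], 0.57]]' --gripper 0

```text
time_s: 1.85
tool_pos: [318.6, 325.3, 329.2]
orientation: [-3.141, 0.0, -0.691]
ft_force: [0.4, 0.2, 1.0]
finger_gap: 85.2
grip_force: 0.0
```

arm_command --steps '[[[1.0, 0.54, 0.15], 0.55], [[1.0, 0.48, 0.15], 0.54], [[1.0, 0.42, 0.15], 0.53], [[1.0, 0.36, 0.15], 0.52], [[1.0, 0.31, 0.15], 0.51], [[1.0, 0.27, 0.15], 0.5], [[1.0, 0.22, 0.15], 0.5], [[1.0, 0.17, 0.15], 0.49]]'

```text
time_s: 2.65
tool_pos: [415.7, 89.2, 293.0]
orientation: [-3.141, 0.0, -1.052]
ft_force: [-0.3, 0.3, 0.6]
finger_gap: 85.7
grip_force: 0.0
```

arm_command --steps '[[[1.0, 0.13, 0.15], 0.49], [[1.0, 0.09, 0.15], 0.48], [[1.0, 0.05, 0.15], 0.48], [[1.0, 0, 0.15], 0.48], [[1.0, -0.04, 0.15], 0.49], [[1.0, -0.08, 0.15], 0.49], [[1.0, -0.12, 0.15], 0.49], [[1.0, -0.17, 0.15], 0.49]]'

```text
time_s: 3.45
tool_pos: [507.3, -134.0, 256.9]
orientation: [-3.141, -0.0, -1.392]
ft_force: [1.0, 1.2, -0.2]
finger_gap: 85.0
grip_force: 0.0
```

arm_command --steps '[[[1.0, -0.21, 0.1], 0.49], [[1.0, -0.26, 0.1], 0.5], [[1.0, -0.3, 0.1], 0.5], [[0.2, -0.08, 0], 0.1], [[0, 0, 0], 0], [[0, 0, 0], 0]]'

```text
time_s: 4.05
tool_pos: [544.9, -224.1, 248.2]
orientation: [-3.141, -0.0, -1.528]
ft_force: [-0.1, 1.0, -0.2]
finger_gap: 85.2
grip_force: 0.0
```

```bash
python3 - <<'E'
from h import *
s=env.get_state();i=cams.camera_info("wrist");w=cams.read_camera("wrist");print(s["tool_pos"],s["orientation"],s["ft_force"]);print(i)
cv2.imwrite("pics/d.png",w);np.save("d.npy",dict(i),allow_pickle=True)
print(blob(w,(100,120,60),(130,255,255),(0,0,640,480))[1],blob(w,(4,150,100),(20,255,255),(0,0,640,480))[1])
E
```

```text
[ 544.89495311 -224.06527427  248.17851069] [-3.14133813e+00 -5.26266574e-05 -1.52803554e+00] [-0.10714043  1.02458888 -0.17883192]
{'mtx': array([[366.15800462,   0.        , 319.7992328 ],
       [  0.        , 366.15800462, 244.96388165],
       [  0.        ,   0.        ,   1.        ]]), 'k1': 0.014137374070153615, 'R': array([[-9.99074080e-01, -4.30229133e-02, -1.05660256e-04],
       [-4.14779191e-02,  9.62538299e-01,  2.67954483e-01],
       [-1.14264804e-02,  2.67710761e-01, -9.63431567e-01]]), 't': array([533.64994712, 204.71453001, 443.14716377])}
(3157, np.int64(296), np.int64(322), np.int64(148), np.int64(271), np.float64(309.2), np.float64(209.0)) None
```

View pics/d.png

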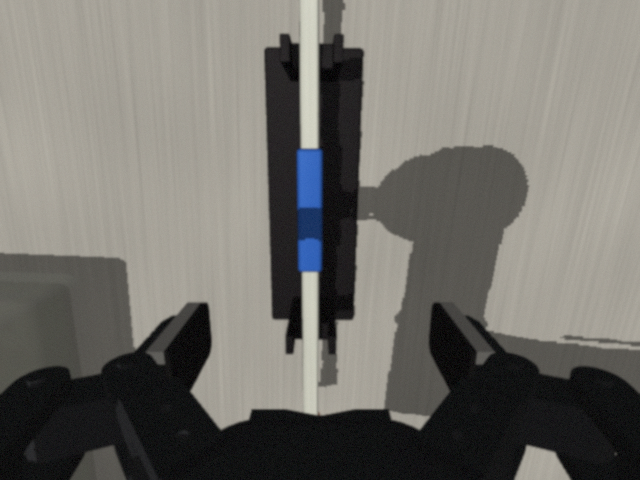

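The wrist view shows the grip from (310,149) to (310,271) and the pole upright in the image, centred on both saddles. I measure again lower down for the height.

```bash
cat >> h.py <<'E'
def back(i,px,z):
    return least_squares(lambda X:proj(i,[X[0],X[1],z])[0]-px,[500,0]).x
E
python3 - <<'E'
from h import *
i=np.load("d.npy",allow_pickle=True).item()
m,_=blob(cv2.imread("pics/d.png"),(100,120,60),(130,255,255),(0,0,640,480))
for a,b in((150,170),(190,210),(250,270)):
    ys,xs=np.nonzero(m[a:b]);print((a+b)/2,xs.mean(),xs.min(),xs.max())
for z in(75,85):
    print(z,back(i,(310,148.5),z),back(i,(309.5,271.5),z))
plan([(553,-238,150,-1.53)])
E
```

```text
160.0 309.02411873840447 296 322
200.0 309.0731707317073 296 322
260.0 309.47591522157995 297 322
75 [ 554.24043891 -288.25793867] [ 551.01256502 -186.11876609]
85 [ 553.98703116 -288.40815955] [ 550.86778716 -189.70634772]
[[[0.15,-0.08,1.0],0.01],[[0.15,-0.07,1.0],0.01],[[0.14,-0.08,1.0],0.01],[[0.04,-0.02,0.28],-0.0]]
end [ 553.019 -237.89   150.064   -1.53 ]
```

arm_command --steps '[[[0.15, -0.08, 1.0], 0.05], [[0.15, -0.07, 1.0], 0.05], [[0.14, -0.08, 1.0], 0], [[0.02, -0.02, 0.3], 0], [[0, 0, 0], 0], [[0, 0, 0], 0]]'

```text
time_s: 4.7
tool_pos: [553.6, -237.8, 151.2]
orientation: [-3.139, -0.001, -1.536]
ft_force: [0.6, -0.3, 0.7]
finger_gap: 85.5
grip_force: 0.0
```

```bash
python3 - <<'E'
from h import *
i0=np.load("d.npy",allow_pickle=True).item()
s=env.get_state();i=cams.camera_info("wrist");w=cams.read_camera("wrist");print(s["tool_pos"],s["orientation"],s["ft_force"])
cv2.imwrite("pics/e.png",w)
m,b=blob(w,(100,120,60),(130,255,255),(200,0,240,480));print(b)
for a in range(b[3],b[4],30):
    ys,xs=np.nonzero(m[a:a+4]);print(a+2,xs.mean() if len(xs) else None,np.ptp(xs) if len(xs) else None)
cols=np.nonzero(m.sum(1)>10)[0];t,bo=cols.min()-.5,cols.max()+.5;xt=np.nonzero(m[int(t)+3])[0].mean();xb=np.nonzero(m[int(bo)-3])[0].mean()
print(t,bo);print(tri([i0,i],[(309,148.5),(xt,t)]),tri([i0,i],[(309.5,271.5),(xb,bo)]))
for z in(75,85): print(z,back(i,(xt,t),z),back(i,(xb,bo),z))
E
```

```text
[ 553.64165498 -237.83733396  151.15710437] [-3.13915885e+00 -1.29662601e-03 -1.53644901e+00] [ 0.57641717 -0.27818672  0.65685209]
(6279, np.int64(300), np.int64(339), np.int64(178), np.int64(350), np.float64(319.6), np.float64(262.5))
180 320.2 36
210 319.24675324675326 38
240 319.8724832214765 37
270 319.6275862068965 36
300 320.0 36
330 319.7464788732394 35
177.5 350.5
(array([ 554.20684742, -288.50229195,   73.80084595]), np.float64(1.0931273225947962)) (array([ 550.89305653, -189.6716761 ,   84.91364961]), np.float64(0.029048543062174303))
75 [ 553.80822256 -288.75119114] [ 550.71144917 -183.59046061]
85 [ 553.84876308 -289.63140137] [ 550.90665145 -189.72269965]
```

```bash
python3 - <<'E'
from h import *
plan([(552.4,-239.5,75,-1.54)])
E
```

```text
[[[0.02,0.02,1.0],0.02],[[0.02,0.02,1.0],0.01],[[0.01,0.01,0.55],0.01]]
end [ 552.399 -239.483   75.004   -1.54 ]
```

arm_command --steps '[[[0.02, 0.02, 1.0], 0.02], [[0.02, 0.02, 1.0], 0.02], [[0.02, 0.01, 0.5], 0], [[0, 0, 0], 0], [[0, 0, 0], 0]]'

```text
time_s: 5.25
tool_pos: [552.4, -240.2, 75.9]
orientation: [-3.14, -0.001, -1.541]
ft_force: [-0.2, 0.2, 0.3]
finger_gap: 85.4
grip_force: 0.0
```

arm_command --steps '[[[0, 0, 0], 0], [[0, 0, 0], 0], [[0, 0, 0], 0], [[0, 0, 0], 0], [[0, 0, 0], 0], [[0, 0, 0], 0], [[0, 0, 0], 0], [[0, 0, 0], 0]]' --gripper 1

```text
time_s: 6.05
tool_pos: [551.9, -240.0, 74.6]
orientation: [-3.141, -0.001, -1.541]
ft_force: [0.4, 0.9, 4.6]
finger_gap: 19.4
grip_force: 59.4
```

arm_command --steps '[[[0, 0, -0.3], 0], [[0, 0, -0.6], 0], [[0, 0, -1], 0], [[0, 0, -1], 0], [[0, 0, -1], 0], [[0, 0, -1], 0], [[0, 0, -1], 0], [[0, 0, -1], 0]]'

```text
time_s: 6.85
tool_pos: [550.9, -239.7, 281.3]
orientation: [3.14, 0.001, -1.541]
ft_force: [1.2, 0.1, -2.8]
finger_gap: 19.3
grip_force: 58.7
```

```bash
python3 - <<'E'
from h import *
print(env.get_state()["ft_force"],env.get_state()["ft_torque"])
plan([(482.6,182.5,340,-1.721)])
E
```

```text
[ 1.16199257  0.12610932 -2.8313667 ] [-0.06711132 -0.0831556   0.02412863]
[[[-1.0,0.13,-0.14],0.15],[[-1.0,0.14,-0.14],0.15],[[-1.0,0.16,-0.14],0.15],[[-1.0,0.17,-0.14],0.15],[[-1.0,0.19,-0.14],0.15],[[-1.0,0.2,-0.14],0.15],[[-1.0,0.21,-0.14],0.15],[[-1.0,0.23,-0.14],0.15]]
[[[-1.0,0.24,-0.14],0.14],[[-1.0,0.25,-0.14],0.15],[[-1.0,0.27,-0.14],0.15],[[-1.0,0.28,-0.14],0.14],[[-1.0,0.29,-0.14],0.15],[[-0.91,0.28,-0.14],0.13]]
end [482.673 182.575 340.141  -1.721]
```

arm_command --steps '[[[-0.5, 0.07, -0.14], 0.15], [[-1.0, 0.14, -0.2], 0.15], [[-1.0, 0.16, -0.2], 0.15], [[-1.0, 0.17, -0.2], 0.15], [[-1.0, 0.19, -0.2], 0.15], [[-1.0, 0.2, -0.2], 0.15], [[-1.0, 0.21, -0.2], 0.15], [[-1.0, 0.23, -0.2], 0.15]]'

```text
time_s: 7.65
tool_pos: [513.9, -12.9, 326.7]
orientation: [3.14, -0.0, -1.646]
ft_force: [0.8, -0.2, -2.8]
finger_gap: 19.2
grip_force: 58.8
```

arm_command --steps '[[[-1.0, 0.24, -0.15], 0.15], [[-1.0, 0.25, -0.15], 0.15], [[-1.0, 0.27, -0.15], 0.15], [[-1.0, 0.28, 0], 0.15], [[-0.9, 0.29, 0], 0.15], [[-0.5, 0.18, 0], 0.13], [[0, 0, 0], 0], [[0, 0, 0], 0]]'

```text
time_s: 8.45
tool_pos: [486.3, 151.8, 340.1]
orientation: [3.14, -0.001, -1.722]
ft_force: [0.3, 0.4, -2.9]
finger_gap: 19.0
grip_force: 58.8
```

```bash
python3 - <<'E'
from h import *
st=env.get_state();print(st["tool_pos"],st["orientation"],st["ft_force"],st["time_s"])
s=cams.read_camera("side");t=cams.read_camera("top")
cv2.imwrite("pics/s1.png",s);cv2.imwrite("pics/t1.png",t)
a=cv2.resize(t[150:300,60:260],None,fx=3,fy=3,interpolation=3)[:, :400*2]
b=cv2.resize(s[60:210,150:290],None,fx=3,fy=3,interpolation=3)
o=np.zeros((600,800,3),np.uint8);o[:450,:400]=cv2.resize(t[150:300,60:193],(400,450),interpolation=3);o[:450,400:]=cv2.resize(s[60:210,160:293],(400,450),interpolation=3)
cv2.imwrite("pics/f.png",o)
for n,im,roi in(("side",s,(160,60,130,150)),("top",t,(60,150,140,150))):
    print(n,"red",blob(im,(0,130,60),(4,255,255),roi)[1],"or",blob(im,(6,150,80),(20,255,255),roi)[1])
E
```

```text
[486.26887457 151.77872728 340.12117373] [ 3.14040979e+00 -1.17912318e-03 -1.72151361e+00] [ 0.33056315  0.3896893  -2.89697991] 8.45
side red (128, np.int64(215), np.int64(234), np.int64(107), np.int64(146), np.float64(224.6), np.float64(140.1)) or (510, np.int64(160), np.int64(289), np.int64(60), np.int64(129), np.float64(194.2), np.float64(74.5))
top red None or None
```

View pics/f.png

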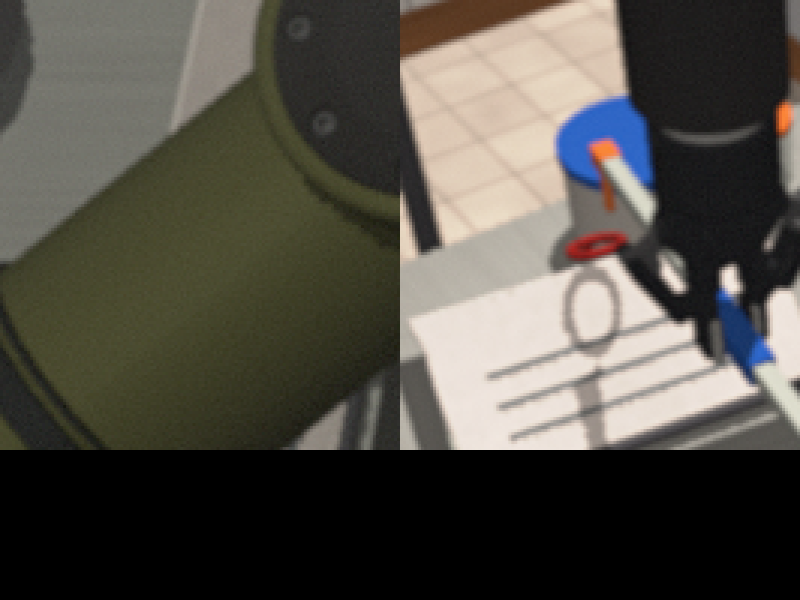

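The side view shows the prong from (228,110) to its tip at (230,131), in line with the ring at (225,141). The arm blocks the top view.

```bash
python3 - <<'E'
from h import *
S=cams.camera_info("side");st=env.get_state();T=st["tool_pos"];a=st["orientation"][2]+np.pi/2
d=np.array([-np.sin(a),np.cos(a),0])
print(a,T+220*d)
for y,z in((220,0),(216,-7),(220,-50)): print(y,z,proj(S,T+y*d+[0,0,z])[0].round(1))
s=cv2.imread("pics/s1.png")
m,b=blob(s,(5,120,70),(20,255,255),(222,100,14,34));print(b);
for r in range(104,134): 
    x=np.nonzero(m[r])[0]; print(r,x.min() if len(x) else '',x.max() if len(x) else '',end='; ')
E0=np.array([515.7,400.5,241.4]);th=.834
for e in(.3,-.3): pass
print("ring proj",proj(S,E0)); print(proj(S,E0-220*d+[0,0,0]))
for z in(330,280):plan([(*(E0-220*d)[:2],z,-1.721)])
E
```

```text
-0.152216260916191 [519.91129246 368.61354207 340.48168921]
220 0 [227.9 110.8]
216 -7 [229.  114.5]
220 -50 [230.9 130.2]
(63, np.int64(224), np.int64(231), np.int64(107), np.int64(129), np.float64(227.9), np.float64(116.1))
104  ; 105  ; 106  ; 107 228 228; 108 225 230; 109 224 230; 110 224 231; 111 225 231; 112 225 229; 113 225 226; 114 226 226; 115 226 226; 116  ; 117  ; 118  ; 119  ; 120 228 228; 121 228 229; 122 228 229; 123 228 230; 124 228 230; 125 228 230; 126 228 230; 127 228 230; 128 228 230; 129 229 230; 130  ; 131  ; 132  ; 133  ; ring proj [[225.03012047 141.94621086]]
[[263.48682919 199.29424142]]
[[[-1.0,0.29,0.34],-0.02],[[-0.03,0.01,0.01],-0.0]]
end [482.341 183.064 329.982  -1.721]
[[[-0.51,0.15,1.0],-0.01],[[-0.51,0.15,1.0],-0.01],[[-0.01,-0.0,0.02],-0.0]]
end [482.328 183.063 279.882  -1.721]
```

arm_command --steps '[[[-0.5, 0.1, 0.1], 0], [[-0.5, 0.1, 0.1], 0], [[0, 0, 0.3], 0], [[0, 0, 0], 0], [[0, 0, 0], 0]]'

```text
time_s: 9.05
tool_pos: [485.1, 182.3, 325.2]
orientation: [3.141, -0.001, -1.722]
ft_force: [-0.1, 0.1, -2.5]
finger_gap: 19.2
grip_force: 58.8
```

```bash
python3 - <<'E'
from h import *
st=env.get_state();print(st["tool_pos"],st["orientation"],st["ft_force"],st["time_s"])
s=cams.read_camera("side");cv2.imwrite("pics/s2.png",s)
cv2.imwrite("pics/g.png",cv2.resize(s[85:175,180:290],(770,600),interpolation=3))
E
```

```text
[485.06830504 182.340519   325.22051355] [ 3.14112922e+00 -9.98848647e-04 -1.72232585e+00] [-0.10345863  0.08042852 -2.53423931] 9.05
```

View pics/g.png

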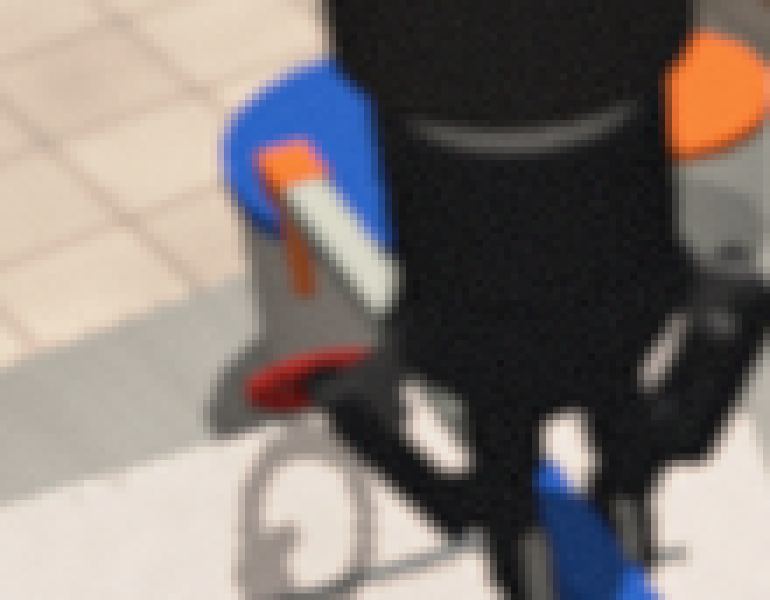

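The prong tip is at about (223.7,129.5), directly above the ring hole at (225,141.7). Lowering should put it at (225.7,142.7), so I descend.

arm_command --steps '[[[0, 0, 0.25], 0], [[0, 0, 0.25], 0], [[0, 0, 0.25], 0], [[0, 0, 0.25], 0], [[0, 0, 0], 0]]'

```text
time_s: 9.6
tool_pos: [484.7, 182.3, 293.9]
orientation: [3.14, -0.002, -1.722]
ft_force: [0.5, 0.0, -3.6]
finger_gap: 19.2
grip_force: 58.8
```

arm_command --steps '[[[0, 0, 0.2], 0], [[0, 0, 0.2], 0], [[0, 0, 0.2], 0], [[0, 0, 0.15], 0], [[0, 0, 0], 0]]'

```text
time_s: 10.1
tool_pos: [484.9, 182.3, 272.1]
orientation: [3.141, -0.001, -1.722]
ft_force: [-0.5, 0.0, -2.8]
finger_gap: 19.0
grip_force: 58.8
```

```bash
python3 - <<'E'
from h import *
st=env.get_state();print(st["tool_pos"],st["ft_force"],st["ft_torque"],st["time_s"])
s=cams.read_camera("side");cv2.imwrite("pics/s3.png",s)
cv2.imwrite("pics/h.png",cv2.resize(s[95:175,190:270],(600,600),interpolation=3))
E
```

```text
[484.91774112 182.3373304  272.13879635] [-0.48776605  0.02555434 -2.80883676] [-0.07750704 -0.02738627  0.07370224] 10.1
```

View pics/h.png

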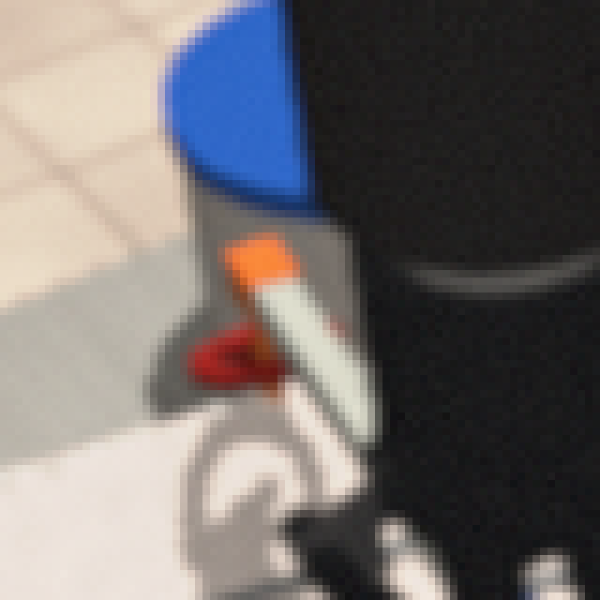

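The picture shows the prong inside the red ring, with its tip at about (227,147), below the bar. There is no contact force. I start the pull along the arc.

arm_command --steps '[[[0.1, 0, 0], 0], [[0.15, 0, 0], 0], [[0.15, 0, -0.03], 0], [[0.15, 0, -0.05], 0], [[0.15, 0, -0.05], 0], [[0, 0, 0], 0]]'

```text
time_s: 10.75
tool_pos: [482.0, 161.7, 277.5]
orientation: [-3.141, 0.001, -1.722]
ft_force: [1.0, 2.9, -3.5]
finger_gap: 19.4
grip_force: 58.7
```

arm_command --steps '[[[0.15, 0, -0.05], 0], [[0.15, 0, -0.05], 0], [[0.15, 0, -0.05], 0], [[0.15, 0, -0.05], 0], [[0.1, 0, 0], 0], [[0, 0, 0], 0]]'

```text
time_s: 11.35
tool_pos: [478.8, 140.7, 283.3]
orientation: [-3.141, 0.0, -1.723]
ft_force: [0.2, 3.5, -2.4]
finger_gap: 19.3
grip_force: 58.9
```

arm_command --steps '[[[0.15, 0, 0], 0], [[0.2, 0, 0], 0], [[0.2, 0, 0], 0], [[0.2, 0, 0], 0], [[0.2, 0, 0], 0], [[0.2, 0, 0], 0], [[0.2, 0, 0], 0], [[0.1, 0, 0], 0]]'

```text
time_s: 12.15
tool_pos: [472.0, 97.2, 283.0]
orientation: [3.141, -0.0, -1.723]
ft_force: [-0.7, 3.9, 0.1]
finger_gap: 19.2
grip_force: 59.1
```

```bash
python3 - <<'E'
from h import *
st=env.get_state();print(st["tool_pos"],st["ft_force"],st["ft_torque"],st["time_s"])
s=cams.read_camera("side");cv2.imwrite("pics/s4.png",s)
cv2.imwrite("pics/i.png",cv2.resize(s[105:235,140:320],(800,578),interpolation=3))
E
```

```text
[472.04099883  97.24749965 282.99934889] [-0.71114691  3.94059849  0.08991822] [1.75214942 0.18668773 0.22267467] 12.15
```

View pics/i.png

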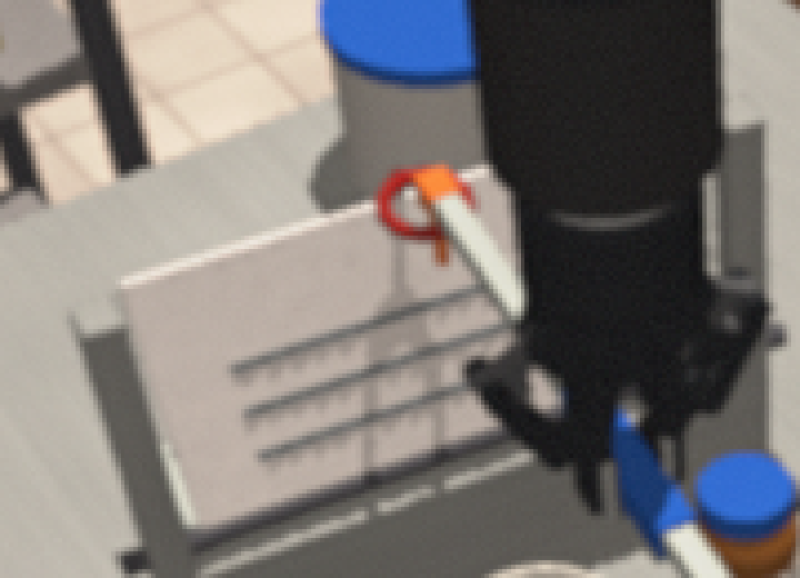

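The flap has swung up to about 0.3 rad. The ring is firmly hooked at about (233,150) and the prong tip shows below the front bar. I continue the pull.

arm_command --steps '[[[0.15, 0, -0.05], 0], [[0.15, 0, 0], 0], [[0.15, 0, 0], 0], [[0.15, 0, 0], 0], [[0.1, 0, 0], 0], [[0, 0, 0], 0]]'

```text
time_s: 12.8
tool_pos: [468.9, 76.4, 284.4]
orientation: [3.141, -0.001, -1.723]
ft_force: [-0.2, 2.2, -2.7]
finger_gap: 19.4
grip_force: 58.8
```

arm_command --steps '[[[0.1, 0, 0], 0], [[0.1, 0, 0], 0], [[0.1, 0, 0], 0], [[0.1, 0, 0], 0], [[0, 0, 0], 0]]'

```text
time_s: 13.3
tool_pos: [467.1, 64.8, 284.5]
orientation: [3.141, -0.001, -1.723]
ft_force: [-1.7, 2.1, -4.0]
finger_gap: 19.2
grip_force: 58.8
```

arm_command --steps '[[[0.1, 0, 0.03], 0], [[0.1, 0, 0.03], 0], [[0.1, 0, 0.03], 0], [[0, 0, 0], 0]]'

```text
time_s: 13.7
tool_pos: [465.8, 55.9, 281.8]
orientation: [3.141, -0.0, -1.723]
ft_force: [-1.7, 2.8, -3.7]
finger_gap: 19.4
grip_force: 58.8
```

arm_command --steps '[[[0.04, 0, 0.02], 0], [[0.04, 0, 0.02], 0], [[0, 0, 0], 0]]'

```text
time_s: 14.0
tool_pos: [465.5, 53.9, 280.6]
orientation: [-3.142, -0.0, -1.723]
ft_force: [-1.6, 3.1, -3.7]
finger_gap: 19.2
grip_force: 58.8
```

arm_command --steps '[[[0.04, 0, 0], 0], [[0.04, 0, 0], 0], [[0, 0, 0], 0]]'

```text
time_s: 14.3
tool_pos: [465.1, 51.5, 280.5]
orientation: [3.141, -0.0, -1.722]
ft_force: [-0.5, 4.1, -3.7]
finger_gap: 19.1
grip_force: 58.8
```

arm_command --steps '[[[0.03, 0, 0], 0], [[0.03, 0, 0], 0], [[0, 0, 0], 0]]'

```text
time_s: 14.6
tool_pos: [464.8, 49.7, 280.5]
orientation: [3.141, -0.0, -1.723]
ft_force: [-0.6, 3.1, -5.0]
finger_gap: 18.9
grip_force: 58.7
```

arm_command --steps '[[[0.03, 0, 0.02], 0], [[0.03, 0, 0.02], 0], [[0, 0, 0], 0]]'

```text
time_s: 14.9
tool_pos: [464.9, 49.1, 279.4]
orientation: [-3.141, 0.002, -1.722]
ft_force: [0.7, 7.9, -4.0]
finger_gap: 19.1
grip_force: 58.7
```

arm_command --steps '[[[0.03, 0, 0], 0], [[0.02, 0, 0], 0], [[0, 0, 0], 0]]'

```text
time_s: 15.2
tool_pos: [465.0, 48.9, 279.1]
orientation: [-3.141, 0.005, -1.721]
ft_force: [2.4, 12.8, -5.0]
finger_gap: 18.9
grip_force: 58.6
```

```bash
python3 - <<'E'
from h import *
st=env.get_state();print(st["tool_pos"],st["ft_force"],st["ft_torque"],st["time_s"])
s=cams.read_camera("side");cv2.imwrite("pics/s5.png",s)
cv2.imwrite("pics/j.png",cv2.resize(s[105:235,140:320],(800,578),interpolation=3))
S=cams.camera_info("side");b=-.15
def G(L):
    c,q=np.cos(b),np.sin(b);return np.array([L[0]*c-L[1]*q+503.65,L[0]*q+L[1]*c+317.9,L[2]])
for th in(0,.05,.1,.2):
    for x in(-150,):
        print(th,[(proj(S,G([x,r*np.sin(th)-3*np.cos(th),110+r*np.cos(th)+3*np.sin(th)]))[0]-[140,105])*4.444 for r in(145,5)])
print([(proj(S,G([x,-12,270]))[0]-[140,105])*4.444 for x in(-158,-180)])
E
```

```text
[464.98918963  48.89027291 279.1197428 ] [ 2.39934164 12.84606832 -4.96902453] [ 3.89495362 -0.33198958  0.16454063] 15.2
0 [array([145.06731546, 329.55678889]), array([202.31286498, 534.53142921])]
0.05 [array([140.45775951, 320.77578305]), array([202.10390538, 534.03123932])]
0.1 [array([136.05429705, 312.65741068]), array([201.89555893, 533.53991447])]
0.2 [array([127.91041498, 298.47634659]), array([201.48281329, 532.58880774])]
[array([127.49469575, 321.57309064]), array([ 81.45148943, 336.25952734])]
```

View pics/j.png

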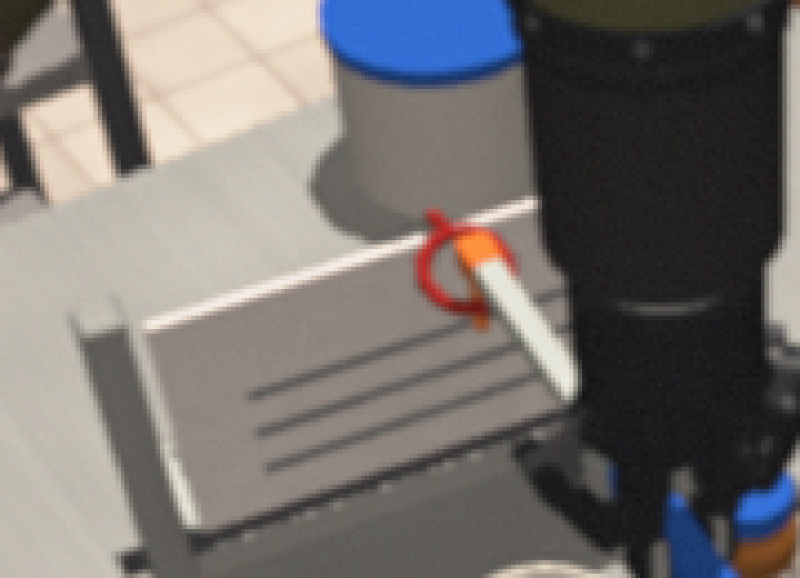

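The flap's top-left corner is at (146,328) in the crop, and the shut prediction is (145,330). The flap is against its stop with about 12.8 N on the ring, so I hold.

arm_command --steps '[[[0, 0, 0], 0], [[0, 0, 0], 0], [[0, 0, 0], 0], [[0, 0, 0], 0]]'

```text
time_s: 15.65
tool_pos: [465.0, 48.9, 279.1]
orientation: [-3.141, 0.005, -1.721]
ft_force: [0.5, 12.5, -4.6]
finger_gap: 19.1
grip_force: 58.6
```

arm_command --steps '[[[0, 0, 0], 0], [[0, 0, 0], 0], [[0, 0, 0], 0], [[0, 0, 0], 0], [[0, 0, 0], 0], [[0, 0, 0], 0], [[0, 0, 0], 0], [[0, 0, 0], 0]]'

```text
time_s: 16.45
tool_pos: [465.0, 48.9, 279.1]
orientation: [-3.141, 0.005, -1.721]
ft_force: [0.8, 11.7, -4.9]
finger_gap: 19.2
grip_force: 58.6
```

arm_command --steps '[[[-0.03, 0, 0], 0], [[-0.04, 0, 0], 0], [[-0.05, 0, 0], 0], [[0, 0, 0], 0]]'

```text
time_s: 16.85
tool_pos: [465.1, 49.7, 279.9]
orientation: [-3.141, -0.001, -1.723]
ft_force: [0.3, 1.7, -1.8]
finger_gap: 19.0
grip_force: 58.9
```

arm_command --steps '[[[-0.07, 0, 0], 0], [[-0.07, 0, 0], 0], [[-0.06, 0, 0], 0], [[0, 0, 0], 0]]'

```text
time_s: 17.25
tool_pos: [465.9, 56.2, 279.4]
orientation: [3.142, -0.0, -1.722]
ft_force: [-0.1, 0.3, -2.6]
finger_gap: 19.3
grip_force: 58.9
```

```bash
python3 - <<'E'
from h import *
st=env.get_state();print(st["tool_pos"],st["ft_force"],st["ft_torque"],st["time_s"])
s=cams.read_camera("side");cv2.imwrite("pics/s6.png",s)
cv2.imwrite("pics/k.png",cv2.resize(s[105:235,140:320],(800,578),interpolation=3))
E
```

```text
[465.87517453  56.16290728 279.39884725] [-0.12524632  0.29477676 -2.59857574] [-0.08585671  0.04465949  0.022758  ] 17.25
```

View pics/k.png

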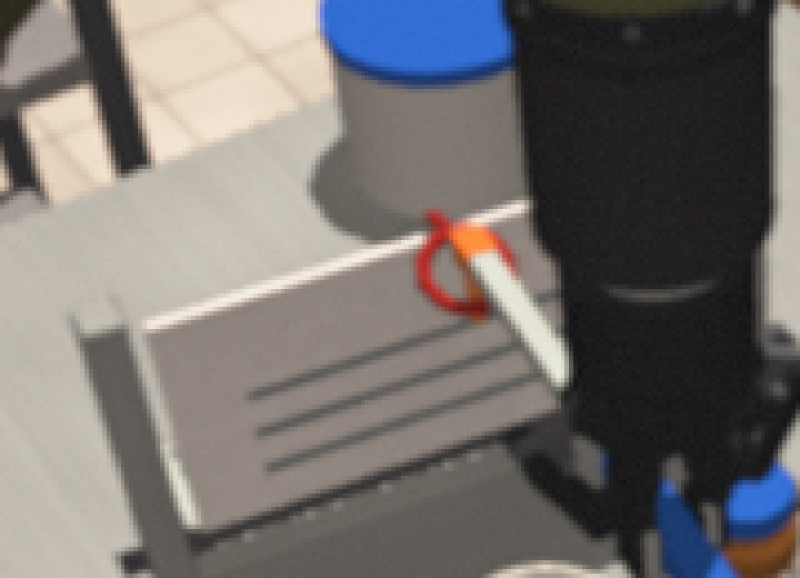

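The flap is still shut, with its corner at (146,328). The prong is free in the middle of the hole and the force is near baseline. I lift it out.

arm_command --steps '[[[0, 0, -0.2], 0], [[0, 0, -0.25], 0], [[0, 0, -0.25], 0], [[0, 0, 0], 0]]'

```text
time_s: 17.7
tool_pos: [466.3, 56.1, 302.3]
orientation: [-3.139, 0.001, -1.723]
ft_force: [-0.7, -0.0, -2.9]
finger_gap: 18.8
grip_force: 59.0
```

arm_command --steps '[[[0, 0, -0.3], 0], [[0, 0, -0.4], 0], [[0, 0, -0.5], 0], [[0, 0, -0.5], 0], [[0, 0, 0], 0], [[0, 0, 0], 0]]'

```text
time_s: 18.3
tool_pos: [465.9, 56.3, 351.5]
orientation: [-3.141, 0.0, -1.722]
ft_force: [0.5, -0.1, -2.5]
finger_gap: 19.1
grip_force: 59.0
```

```bash
python3 - <<'E'
from h import *
st=env.get_state();print(st["tool_pos"],st["ft_force"],st["ft_torque"],st["time_s"])
S=cams.camera_info("side");s=cams.read_camera("side");cv2.imwrite("pics/s7.png",s)
T=st["tool_pos"];a=st["orientation"][2]+np.pi/2;d=np.array([-np.sin(a),np.cos(a),0])
roi=(215,100,50,80)
m,b=blob(s,(5,150,80),(20,255,255),roi);print("orange",b)
print("pred end/tip",proj(S,T+216*d)[0],proj(S,T+220*d-[0,0,50])[0],"start pose offset then: pred 227.9,110.8 seen 228.0,110")
m2,r=blob(s,(0,130,60),(4,255,255),(215,100,60,80));print("red",r)
s5=cv2.imread("pics/s6.png");print("red before",blob(s5,(0,130,60),(4,255,255),(215,100,60,80))[1])
A=cv2.cvtColor(s,6)[160:225,165:215].astype(int);B=cv2.cvtColor(s5,6)[160:225,165:215].astype(int);print("flap diff",np.abs(A-B).mean(),np.abs(A-B).max())
plan([(500,-60,340,-1.64),(552,-240,190,-1.541)],step=45)
E
```

```text
[465.92710443  56.28297085 351.51494823] [ 0.53839485 -0.05360884 -2.48626826] [-0.0515752  -0.0235141  -0.04852053] 18.3
orange (85, np.int64(237), np.int64(247), np.int64(126), np.int64(149), np.float64(241.8), np.float64(134.5))
pred end/tip [242.59063839 132.15633113] [244.51423702 151.04174666] start pose offset then: pred 227.9,110.8 seen 228.0,110
red (161, np.int64(234), np.int64(255), np.int64(152), np.int64(175), np.float64(243.1), np.float64(163.4))
red before (111, np.int64(234), np.int64(254), np.int64(152), np.int64(175), np.float64(239.8), np.float64(164.5))
flap diff 2.821846153846154 8
[[[1.0,-0.47,0.1],-0.26],[[1.0,-0.44,0.1],-0.25],[[1.0,-0.41,0.09],-0.25],[[0.71,-0.28,0.07],-0.18],[[1.0,-0.37,0.85],-0.19],[[1.0,-0.35,0.85],-0.19],[[1.0,-0.33,0.84],-0.19],[[1.0,-0.31,0.84],-0.19]]
[[[1.0,-0.29,0.84],-0.19],[[0.94,-0.25,0.78],-0.19]]
end [ 551.887 -239.904  190.033   -1.541]
```

arm_command --steps '[[[0.5, -0.2, 0], -0.2], [[1, -0.47, 0.1], -0.26], [[1, -0.44, 0.1], -0.25], [[1, -0.41, 0.1], -0.25], [[1, -0.38, 0.1], -0.2], [[1, -0.37, 0.7], -0.19], [[1, -0.35, 0.8], -0.19], [[1, -0.33, 0.8], -0.19]]'

```text
time_s: 19.15
tool_pos: [536.5, -176.5, 268.5]
orientation: [3.14, 0.0, -1.571]
ft_force: [0.6, 0.6, -3.3]
finger_gap: 19.0
grip_force: 59.0
```

arm_command --steps '[[[1, -0.3, 0.8], -0.15], [[0.7, -0.2, 0.8], 0], [[0.4, -0.1, 0.4], 0], [[0, 0, 0.3], 0], [[0, 0, 0], 0], [[0, 0, 0], 0]]'

```text
time_s: 19.75
tool_pos: [555.3, -237.4, 202.7]
orientation: [-3.14, -0.001, -1.557]
ft_force: [0.4, 0.3, -2.2]
finger_gap: 18.9
grip_force: 58.9
```

```bash
python3 - <<'E'
from h import *
st=env.get_state();print(st["tool_pos"],st["orientation"],st["ft_force"],st["time_s"])
s=cams.read_camera("side");t=cams.read_camera("top");w=cams.read_camera("wrist")
cv2.imwrite("pics/s8.png",s);cv2.imwrite("pics/t8.png",t);cv2.imwrite("pics/w8.png",w)
S=cams.camera_info("side");T=cams.camera_info("top")
P=st["tool_pos"];a=st["orientation"][2]+np.pi/2;d=np.array([-np.sin(a),np.cos(a),0])
print("pred top: hook,back",proj(T,[P+216*d,P-176*d]).round(1).tolist(),"side",proj(S,[P+216*d,P-176*d]).round(1).tolist())
for n,im,c in(("side",s,proj(S,[P+216*d,P-176*d])),("top",t,proj(T,[P+216*d,P-176*d]))):
    for q,(lo,hi) in zip(c.astype(int),(((5,150,80),(20,255,255)),((100,120,60),(130,255,255)))):
        print(n,blob(im,lo,hi,(max(q[0]-25,0),max(q[1]-25,0),50,50))[1])
print("wrist blue",blob(w,(100,120,60),(130,255,255),(240,0,160,480))[1])
E
```

```text
[ 555.26011157 -237.43474552  202.65286058] [-3.14016137e+00 -5.65468543e-04 -1.55737277e+00] [ 0.35239239  0.30047709 -2.19445859] 19.75
pred top: hook,back [[377.0, 209.2], [606.7, 207.8]] side [[351.1, 256.2], [510.4, 405.9]]
side (81, np.int64(347), np.int64(356), np.int64(252), np.int64(269), np.float64(350.3), np.float64(257.7))
side (141, np.int64(503), np.int64(517), np.int64(397), np.int64(411), np.float64(509.7), np.float64(404.1))
top None
top (89, np.int64(602), np.int64(612), np.int64(203), np.int64(211), np.float64(606.8), np.float64(206.8))
wrist blue (11759, np.int64(288), np.int64(350), np.int64(203), np.int64(415), np.float64(319.7), np.float64(307.1))
```

```bash
python3 - <<'E'
from h import *
S=cams.camera_info("side");T=cams.camera_info("top")
def pr(P,a):
    P=np.array(P);d=np.array([-np.sin(a),np.cos(a),0]);return proj(S,[P+216*d,P-176*d]),proj(T,[P+216*d,P-176*d])
for P,a,ss,tt in(((552,-239.8,75),.03,[(346.5,297.8),(491.4,435.8)],[(374,224.9),(577,218.4)]),((555.26,-237.43,202.65),.0134,[(350.3,257.7),(509.7,404.1)],[(np.nan,np.nan),(606.8,206.8)])):
    p,q=pr(P,a);print((p-ss).round(1).tolist(),(q-tt).round(1).tolist())
plan([(552,-239.8,110,-1.541)],step=30)
E
```

```text
[[0.0, -0.8], [-0.5, 2.5]] [[-1.0, 0.7], [0.5, 2.3]]
[[0.8, -1.5], [0.7, 1.8]] [[nan, nan], [-0.1, 1.0]]
[[[0.02,0.04,1.0],-0.06],[[0.03,0.04,1.0],-0.06],[[0.02,0.03,1.0],-0.06],[[0.0,0.01,0.1],-0.01]]
end [ 551.898 -239.678  110.091   -1.541]
```

arm_command --steps '[[[0.02, 0.04, 1.0], -0.06], [[0.03, 0.04, 1.0], -0.06], [[0.02, 0.03, 1.0], -0.06], [[0, 0.01, 0.1], -0.01], [[0, 0, 0], 0], [[0, 0, 0], 0]]'

```text
time_s: 20.5
tool_pos: [552.6, -240.6, 111.2]
orientation: [-3.138, -0.002, -1.541]
ft_force: [0.2, -0.9, -2.1]
finger_gap: 19.0
grip_force: 59.0
```

```bash
python3 - <<'E'
from h import *
st=env.get_state();print(st["tool_pos"],st["orientation"],st["ft_force"],st["time_s"])
s=cams.read_camera("side");t=cams.read_camera("top")
S=cams.camera_info("side");T=cams.camera_info("top")
P=st["tool_pos"];a=st["orientation"][2]+np.pi/2;d=np.array([-np.sin(a),np.cos(a),0])
for n,im,I in(("side",s,S),("top",t,T)):
    c=proj(I,[P+216*d,P-176*d])
    for q,(lo,hi) in zip(c,(((5,150,80),(20,255,255)),((100,120,60),(130,255,255)))):
        b=blob(im,lo,hi,(int(q[0])-20,int(q[1])-20,40,40))[1];print(n,(q-b[5:]).round(1) if b else None)
plan([(552,-239.8,76,-1.541)],step=15)
E
```

```text
[ 552.62268732 -240.57979125  111.24120726] [-3.13812455e+00 -1.60627801e-03 -1.54136633e+00] [ 0.17741216 -0.90665971 -2.09803716] 20.5
side [ 0.6 -1.5]
side [0.6 1.7]
top None
top [0.1 0.7]
[[[-0.01,0.01,0.5],-0.0],[[-0.01,0.01,0.5],-0.01],[[-0.0,-0.0,0.17],0.0]]
end [ 551.943 -239.922   75.854   -1.541]
```

arm_command --steps '[[[0, 0.01, 0.4], 0], [[-0.02, 0.01, 0.4], 0], [[0, 0, 0.25], 0], [[0, 0, 0.1], 0], [[0, 0, 0], 0], [[0, 0, 0], 0]]'

```text
time_s: 21.2
tool_pos: [550.7, -239.9, 74.6]
orientation: [3.142, -0.001, -1.541]
ft_force: [-3.2, 1.3, 5.2]
finger_gap: 19.3
grip_force: 60.1
```

arm_command --steps '[[[0, 0, -0.06], 0], [[0, 0, 0], 0], [[0, 0, 0], 0]]'

```text
time_s: 21.5
tool_pos: [550.6, -239.6, 74.9]
orientation: [3.141, 0.0, -1.542]
ft_force: [0.9, -0.5, -2.7]
finger_gap: 19.1
grip_force: 59.3
```

```bash
python3 - <<'E'
from h import *
st=env.get_state();print(st["tool_pos"],st["orientation"],st["ft_force"],st["ft_torque"],st["time_s"])
s=cams.read_camera("side");t=cams.read_camera("top")
for n,im,rs in(("side",s,[(330,280,40,40),(470,410,40,40)]),("top",t,[(355,210,40,30),(560,205,40,30)])):
    for r,(lo,hi) in zip(rs,(((4,150,100),(20,255,255)),((100,120,60),(130,255,255)))): print(n,blob(im,lo,hi,r)[1])
E
```

```text
[ 550.58069031 -239.62823878   74.89786085] [ 3.14077690e+00  3.35952463e-04 -1.54200645e+00] [ 0.87102689 -0.45441861 -2.67988757] [-0.04908134  0.00760924  0.03654805] 21.5
side (73, np.int64(342), np.int64(351), np.int64(293), np.int64(308), np.float64(345.6), np.float64(298.5))
side (107, np.int64(484), np.int64(496), np.int64(431), np.int64(443), np.float64(489.6), np.float64(437.2))
top None
top (68, np.int64(573), np.int64(581), np.int64(217), np.int64(224), np.float64(577.2), np.float64(220.5))
```

arm_command --steps '[[[0, 0, -0.04], 0], [[0, -0.05, 0], 0], [[0, -0.04, 0], -0.05], [[0, 0, 0.06], 0], [[0, 0, 0], 0], [[0, 0, 0], 0]]'

```text
time_s: 22.2
tool_pos: [553.4, -239.6, 75.0]
orientation: [3.141, -0.0, -1.537]
ft_force: [-0.0, 0.4, -2.6]
finger_gap: 19.0
grip_force: 59.2
```

arm_command --steps '[[[0, 0, 0], 0], [[0, 0, 0], 0], [[0, 0, 0], 0], [[0, 0, 0], 0], [[0, 0, 0], 0], [[0, 0, 0], 0], [[0, 0, 0], 0], [[0, 0, 0], 0]]' --gripper 0

```text
time_s: 23.0
tool_pos: [553.5, -239.6, 75.1]
orientation: [3.142, -0.0, -1.537]
ft_force: [1.1, -0.1, 0.2]
finger_gap: 85.2
grip_force: 0.0
```

arm_command --steps '[[[0, 0, -0.2], 0], [[0, 0, -0.4], 0], [[0, 0, -0.8], 0], [[0, 0, -1], 0], [[0, 0, -1], 0], [[0, 0, -1], 0], [[0, 0, -0.5], 0], [[0, 0, 0], 0]]'

```text
time_s: 23.8
tool_pos: [554.4, -240.0, 225.6]
orientation: [-3.136, -0.001, -1.537]
ft_force: [-0.4, -0.6, 0.6]
finger_gap: 85.6
grip_force: 0.0
```

```bash
python3 - <<'E'
from h import *
st=env.get_state();print(st["tool_pos"],st["ft_force"],st["finger_gap"],st["time_s"])
i=cams.camera_info("wrist");s=cams.read_camera("side");t=cams.read_camera("top");w=cams.read_camera("wrist")
for n,im,rs in(("side",s,[(330,280,40,40),(470,410,40,40)]),("top",t,[(355,210,40,30),(560,205,40,30)])):
    for r,(lo,hi) in zip(rs,(((4,150,100),(20,255,255)),((100,120,60),(130,255,255)))): print(n,blob(im,lo,hi,r)[1])
m,b=blob(w,(100,120,60),(130,255,255),(200,0,240,480));c=np.nonzero(m.sum(1)>8)[0];t0,b0=c.min(),c.max()
print("grip ends",[back(i,(np.nonzero(m[r+k])[0].mean(),r+e),85).round(1) for r,k,e in((t0,3,-.5),(b0,-3,.5))])
s0=cv2.imread("pics/a.png")
print("red",blob(s,(0,130,60),(4,255,255),(215,100,60,80))[1])
for k in("bowl","sauce_jar","steel_cup"):
    for d in nets.trace("side",k)[:1]:
        ys,xs=np.nonzero(d["mask"]);print(k,round(d["conf"],2),xs.mean().round(1),ys.mean().round(1))
E
```

```text
[ 554.39744243 -239.97518053  225.63425706] [-0.44810141 -0.62647544  0.61335483] 85.59177872767044 23.8
side (66, np.int64(343), np.int64(351), np.int64(293), np.int64(307), np.float64(346.1), np.float64(298.2))
side (101, np.int64(485), np.int64(497), np.int64(430), np.int64(442), np.float64(491.1), np.float64(436.1))
top (54, np.int64(368), np.int64(374), np.int64(221), np.int64(229), np.float64(371.4), np.float64(225.1))
top (71, np.int64(573), np.int64(581), np.int64(215), np.int64(223), np.float64(577.0), np.float64(218.7))
grip ends [array([ 555.9, -290.1]), array([ 552.1, -188.5])]
red None
bowl 0.61 261.3 249.3
sauce_jar 0.9 307.3 228.8
steel_cup 0.95 218.6 266.6
```

```bash
python3 - <<'E'
from h import *
s=cams.read_camera("side");t=cams.read_camera("top")
S=cams.camera_info("side");T=cams.camera_info("top");e=[497.5,278.4,260]
for n,im,I in(("side",s,S),("top",t,T)):
    q=proj(I,e)[0];r=(int(q[0])-25,int(q[1])-25,50,50);print(n,q.round(1),blob(im,(0,100,40),(10,255,255),r)[1],blob(im,(170,100,40),(180,255,255),r)[1],im[int(q[1])-20:int(q[1])+20:10,int(q[0])].tolist())
for n in("side","top"):
    for d in nets.trace(n,"flap")[:1]: print(n,d["conf"],d["bbox"])
s7=cv2.imread("pics/s7.png");A=cv2.cvtColor(s,6)[160:225,165:215].astype(int);B=cv2.cvtColor(s7,6)[160:225,165:215].astype(int);print("flap diff",np.abs(A-B).mean(),np.abs(A-B).max())
E
```

```text
side [244.8 165.8] None None [[82, 117, 122], [63, 91, 94], [52, 77, 78], [41, 52, 62]]
top [187.3 235.9] (497, np.int64(162), np.int64(201), np.int64(220), np.int64(251), np.float64(184.2), np.float64(235.1)) (3, np.int64(186), np.int64(200), np.int64(225), np.int64(251), np.float64(194.3), np.float64(239.0)) [[55, 58, 60], [44, 48, 70], [50, 52, 54], [43, 45, 58]]
side 0.7 [185.2, 176.3, 113.8, 50.9]
top 0.71 [143.8, 142.4, 56.2, 187.3]
flap diff 61.275076923076924 175
```

```bash
python3 - <<'E'
from h import *
print(env.sign_off())
E
```

```text
the job is handed in; nothing more can be done
None
```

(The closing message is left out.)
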